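# Level the tripod table, then stand the bottle on it

### The job

Level the tilted platform of the levelling table by turning its two black wing knobs while it is still empty. Then set the lab bottle gently and upright on the platform, inside its low rim, so that the platform ends level with the bottle standing on it. Keep the bottle upright on the way and leave the tube rack, the timer and the tape roll where they are.

Things in the scene. Friction and masses are not known exactly. Their poses are not given: they have to be found in the camera images.
- table: Levelling table fixed on the worktop: grey base 190 (x) x 320 (y) x 12 mm, itself level; origin under its centre, x to its back, y to its left. Steel ball foot at (80, 0), upright screws with the knobs at (-55, +135) and (-55, -135). Two aluminium index posts at (-83, +-70), just before the platform; their tops (74 mm up) are flush with the platform's rim when it is level.
- platform: Aluminium platform, 148 (x) x 200 (y) x 8 mm, that tilts on the ball foot and the two screws, whose nuts sit in an ear on either side. Origin on the ball foot, 80 mm behind the platform's middle and 8 mm below its top face; z normal to it. A rim 5 mm thick stands 10 mm above the top face (clear floor inside 138 x 190 mm). When level, the top face is 64 mm above the worktop.
- platform_mid (a point): Middle of the platform's top face, inside the rim, on which the bottle is to stand; z normal to the face (vertical when level), x to the back, y to the left.
- knob_left_bar (a point): Left knob (table's +y side), on its vertical axis, 114 mm up: black wing bar 62 long (x) x 15 thick (y), from 98 to 126 mm up, on a 42 mm round skirt from 90 mm. Turns in place, stays where left; clockwise from above raises the left ear, 0.022 rad of tilt per rad about the line from ball foot to right ear, which keeps its height. Level may be 3.6 rad away: regrasp.
- knob_right_bar (a point): Right knob (table's -y side), the same in shape and size, on an arm that leans with the platform while the left ear is off level. Clockwise seen from above raises the right ear, 0.022 rad of tilt per rad of turn about the line from the ball foot to the left ear, which keeps its height. Anticlockwise lowers it.
- bottle: Clear lab bottle with a blue screw cap, closed, 71 mm in diameter, 144 mm tall, about 0.32 kg; cap 47 mm in diameter from 116 to 144 mm up: grasp it there. Origin at the centre of its underside, z up through the cap.
- tube_rack: Beige block rack of microtubes with coloured caps, 100 (x) x 60 (y) x 28 mm, a bystander; origin under its centre.
- timer: White bench timer lying on the worktop, 62 x 62 x 20 mm, a bystander; origin under its centre.
- tape: Beige roll of label tape lying flat, 53 mm in diameter, 19 mm high, a bystander; origin under its centre.
Mind the look-alikes: they are no part of the job. Several things look just like the bottle: the one meant starts farthest to the robot's right.

How it is judged:
By the outcome, as a careful person would: the job done as asked, in the order asked, and still so for the second after the job is handed in, with the robot touching nothing.
It also fails if it takes over 72 s, if anything falls off the work surface, if the arm or the gripper's body presses on something with over 40 N, if the wrist force passes 120 N, or if a joint passes its speed limit or range.

### The arm

A 7-joint arm with a two-finger parallel gripper is mounted at the origin on a cart in front of the work surface, level with it; the furniture and walls round the work are solid. World frame = base frame: x ahead of the robot, y to its left, z up, the work surface at z = 0. Lengths are in m, angles in rad, forces in N, time in s.
With the tool pointing down it reaches from about 0.4 to 0.875 m from the base axis. Payload 4.4 kg.
Tool frame: the origin (TCP) lies midway between the tips of the shut fingers; the grasp point (between the pads) lies 19 mm behind it; z points along the fingers, y is the direction in which the jaws open and shut (so a half turn about z gives the same grasp; the last joint's range is limited). The gripper opens to 85 mm and grips with 20 to 120 N. Pads are 22 mm wide; open, the fingers measure 114 mm over their backs; the gripper's body (76 mm by 85 mm) begins 54 mm behind the grasp point. The pads swing forward as they close: fully open they stand 13 mm farther back than shut.
Start: joints at [1.197, 0.628, 0.038, 1.517, -0.027, 0.996, -0.02], TCP at [0.197, -0.619, 0.231] pointing down, gripper open.
Joint ranges: [-3.06, 3.06], [-0.37, 2.12], [-1.25, 1.32], [0.18, 2.47], [-1.1, 4.24], [0.23, 1.98], [-2.94, 2.94]. Speed limits (rad/s): [2.57, 2.57, 3.14, 3.14, 3.14, 3.14, 3.14].

### API

Orientations are given as a rotation vector (axis times angle).
In Python, from cell import bot gives the robot as it stands. The module is installed in compiled form; this text tells all that it offers.
- The arm moves only by the tool servo_tool, never from a script. Its argument "moves" is a list of rows, each a list of 2 entries, a list of its own where there are three numbers: the shift along the tool's x, y, z in m, then the turn, a rotation vector about the tool's x, y, z in degrees. A call has 1 to 20 rows; each row is the pose to reach, as a shift and turn from the pose commanded when the call began, along the tool's axes at that moment; what a row does not reach only later rows make up. A row lasts 1/10 s, in which the tool goes at most 50 mm and 8.59 degrees, less where a joint would pass 70% of its speed; a pose out of reach is approached as far as the arm can. A call with a gripper value outside its range is refused whole. "jaw" is the opening, from 0 (shut) to 1 (fully open), set as the call begins (left out, the last holds). The fingers move at their own pace and stop on an object; "grip_force" is the grip in N (left out, the last holds). Time passes only in rows, so rows that repeat a pose let the fingers close. It gives the time, the measured TCP pose, the force and the opening at its end, in the units of the state.
- bot.state(): the state, without advancing time (a new reading comes with each control period).
- bot.snapshot(name): name is "scene" or "top"; returns a dict with "color" (480x640x3 uint8, red, green, blue), "range_z" (480x640 float32, m along the optical axis (not along the pixel's ray), 0 where there is no reading), "fx", "fy", "cx", "cy" (pixels), "position" and "orientation" of the camera in the world. Camera axes: x right, y up, looking along -z (the intrinsics and any distortion apply to the point x, -y, -z); pixel columns grow to the right and rows downward; lengths in m; the calibration is good to about 2 mm. A picture is of the moment at which its call begins.
- bot.hand_in(): hands the job in, once; it reports no verdict.
The state is a dict: "time_s": time; "joint_pos": joint angles; "dq": joint speeds; "effort": joint torques, N m; "tcp_pos": TCP position; "eef_rot": TCP orientation; "force": force on the tool from outside, world axes, zero at the start; "wrist_torque": the same for the moment, N m; "grip_width": opening from 0.0 (shut) to 1.0 (fully open).
Only numpy, scipy, OpenCV 4.12 (cv2) and the standard library are available. Lean on these libraries where they do the work, as an engineer would, in place of code of your own. Each camera call takes 0.05 s, during which the arm holds its last target. There are 200 camera calls.

## Working session

There is one attempt and no reset: what is moved stays moved. The work goes in short steps, Python scripts to look and compute and a tool call to move; the robot and the scene stay as the last step left them, time stands still between calls to the robot, and variables do not carry over. Pictures are saved under pics/ and viewed, on a budget of 10 in all, crops included, one or two more only if the job needs it, and the job is handed in when it is done.

Besides the shell and the picture viewer there is one more tool, called after ">>>" by a JSON object that holds its "name" and its "arguments", one argument or row to a line. servo_tool: Moves the arm, as the interface text tells. Its arguments: {"type":"object","properties":{"moves":{"type":"array","items":{"type":"array"}},"jaw":{"type":"number"},"grip_force":{"type":"number"}},"required":["moves"]}

```bash
mkdir -p pics; cat > h.py <<'E'
import numpy as np, cv2
from scipy.spatial.transform import Rotation as R
from cell import bot
def snap(n,f=None):
    s=bot.snapshot(n)
    if f: cv2.imwrite('pics/'+f,s['color'][:,:,::-1])
    return s
def cam(s):
    o=np.array(s['orientation'],float)
    M=R.from_rotvec(o).as_matrix() if o.shape==(3,) else (R.from_quat(o).as_matrix() if o.shape==(4,) else o)
    return M,np.array(s['position'])
def cloud(s):
    M,p=cam(s); v,u=np.mgrid[:480,:640]; z=s['range_z']
    P=np.stack([(u-s['cx'])/s['fx']*z,-(v-s['cy'])/s['fy']*z,-z],-1)
    W=P@M.T+p; W[z<=0]=np.nan; return W
def ray(s,u,v,h):
    M,p=cam(s); d=M@np.array([(u-s['cx'])/s['fx'],-(v-s['cy'])/s['fy'],-1]); return p+d*(h-p[2])/d[2]
E
python3 - <<'E'
from h import *
for n in('scene','top'):
    s=snap(n,n+'0.png'); print(n,s['position'],s['orientation'],s['fx'],s['cx'],s['cy'],[k for k in s]); np.savez(n+'0.npz',**s)
print(bot.state())
E
```

```text
scene [0.95196725 0.11553789 0.90584807] [0.36641549 0.44711918 1.66799694] 582.0902437418636 328.3297241242834 235.1952702681313 ['color', 'range_z', 'fx', 'fy', 'cx', 'cy', 'position', 'orientation']
top [0.40068768 0.02736007 1.06543965] [ 0.10243482 -0.10672939 -1.56598806] 464.3109375027413 319.83011758283476 236.30163204703464 ['color', 'range_z', 'fx', 'fy', 'cx', 'cy', 'position', 'orientation']
{'time_s': 0.1, 'joint_pos': array([ 1.19718389,  0.62929568,  0.0384318 ,  1.51831063, -0.02697389,
        0.99627926, -0.01999542]), 'dq': array([ 0.00013807, -0.0022531 ,  0.00046823, -0.00050446,  0.00090318,
       -0.00135725, -0.00098404]), 'effort': array([ 2.36043408e-03, -5.64540017e+01,  1.23033531e+00, -1.93975550e+01,
        1.12803260e-02,  5.38314504e-03,  3.35891229e-05]), 'tcp_pos': array([ 0.1967852 , -0.61888621,  0.23043993]), 'eef_rot': array([-3.10272375e+00, -4.81379935e-01,  4.82077521e-04]), 'force': array([ 0.36203019,  0.15238374, -0.21564475]), 'wrist_torque': array([-0.02573472,  0.05667944, -0.00629143]), 'grip_width': 1.0026530689694177}
```

View pics/scene0.png

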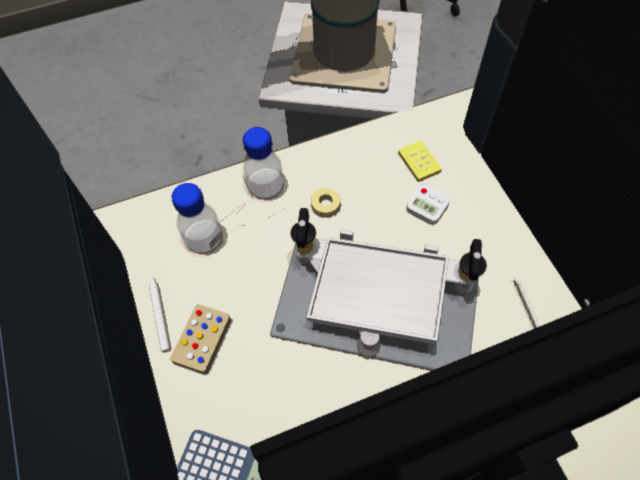

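View pics/top0.png

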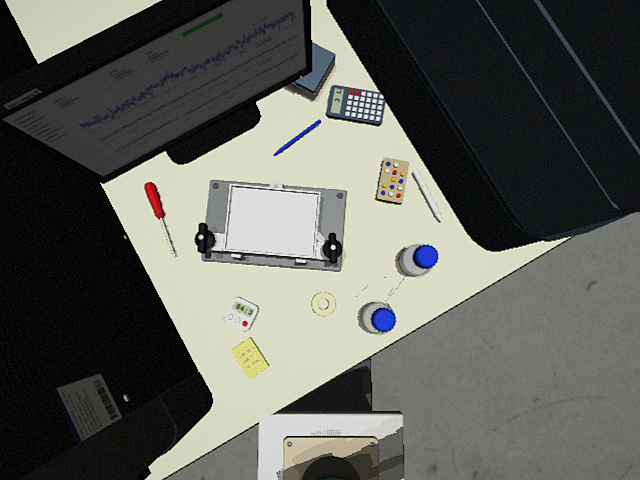

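Two bottle candidates: top-view caps at (426,257) and (382,320). The one at (426,257) should have the lower y. I'll measure and confirm it with a crop.

```bash
cat >> h.py <<'E'
def dep(W,mask): 
    P=W[mask]; return P[~np.isnan(P[:,0])]
def comps(m,amin):
    n,l,st,c=cv2.connectedComponentsWithStats(m.astype(np.uint8)); return [(i,st[i],c[i],l==i) for i in range(1,n) if st[i][4]>=amin]
E
python3 - <<'E'
from h import *
np.set_printoptions(precision=4,suppress=True)
for n in('top','scene'):
    s=dict(np.load(n+'0.npz')); W=cloud(s); c=s['color'].astype(int); hsv=cv2.cvtColor(s['color'],cv2.COLOR_RGB2HSV)
    print(n)
    blue=(c[...,2]>120)&(c[...,0]<70)&(c[...,1]<90)
    for i,st,ce,m in comps(blue,150):
        P=dep(W,m); top=P[P[:,2]>0.138]
        print('blue',ce,st[4],'n',len(P),'zmax',np.nanpercentile(P[:,2],95),'top mean',top.mean(0),(top.max(0)+top.min(0))/2)
    # black things 0.09..0.14 above
    z=W[...,2]
    m=(c.max(-1)<60)&(z>0.095)&(z<0.14)&(W[...,0]<0.75)&(abs(W[...,1])<0.4)
    for i,st,ce,mm in comps(m,40):
        P=dep(W,mm); P=P[P[:,2]>0.118]
        if len(P)<5: continue
        (cx,cy),(w,h),a=cv2.minAreaRect(P[:,:2].astype(np.float32)); 
        uu,sv,vt=np.linalg.svd(P[:,:2]-P[:,:2].mean(0),full_matrices=False)
        print('knob',ce,st[4],P[:,2].max(),(cx,cy),w,h,'bar dir deg',np.degrees(np.arctan2(vt[0,1],vt[0,0])))
    # platform
    zs=(z>0.03)&(z<0.11)&(c.min(-1)>110)&(hsv[...,1]<40)
    for i,st,ce,m in comps(zs,1000):
        P=dep(W,cv2.erode(m.astype(np.uint8),np.ones((13,13)))>0)
        if len(P)<500: continue
        A=np.c_[P[:,:2],np.ones(len(P))]; k=np.linalg.lstsq(A,P[:,2],rcond=None)[0]; r=P[:,2]-A@k; g=abs(r)<0.004
        k=np.linalg.lstsq(A[g],P[g,2],rcond=None)[0]
        print('plat',ce,len(P),k,P[g].mean(0),r.std(),cv2.minAreaRect(dep(W,m)[:,:2].astype(np.float32)))
    # grey base
    m=(z>0.007)&(z<0.018)&(c.max(-1)<150)&(hsv[...,1]<60)&(W[...,0]<0.95)
    for i,st,ce,mm in comps(m,800):
        P=dep(W,mm); print('base',ce,st,P.mean(0),cv2.minAreaRect(P[:,:2].astype(np.float32)))
    # worktop check
    m=(abs(z)<0.01); print('worktop z',np.nanmedian(z[m]))
    # furniture above 0.2
    for x in np.arange(0.1,1.2,0.1):
        row=[]
        for y in np.arange(-0.7,0.71,0.1):
            q=(abs(W[...,0]-x)<.05)&(abs(W[...,1]-y)<.05); row.append('%5.2f'%np.nanmax(z[q]) if q.sum()>5 else '  -  ')
        print('%.1f'%x,' '.join(row))
s=dict(np.load('scene0.npz'));t=dict(np.load('top0.npz'))
a=cv2.resize(s['color'][115:275,150:360],(800,600))[:,:,::-1]
b=cv2.resize(t['color'][230:345,345:500],(400,300))[:,:,::-1]
cv2.imwrite('pics/bot.png',np.vstack([cv2.resize(a,(400,300)),b]))
E
```

```text
top<stdin>:9: RuntimeWarning: Mean of empty slice.
  ret = um.true_divide(
Traceback (most recent call last):
ValueError: zero-size array to reduction operation maximum which has no identity
```

```bash
cat > m.py <<'E'
from h import *
import warnings; warnings.filterwarnings('ignore')
np.set_printoptions(precision=4,suppress=True)
for n in('top','scene'):
    s=dict(np.load(n+'0.npz')); W=cloud(s); c=s['color'].astype(int); hsv=cv2.cvtColor(s['color'],cv2.COLOR_RGB2HSV)
    print(n); z=W[...,2]
    blue=(c[...,2]>90)&(c[...,0]<70)&(c[...,1]<90)
    for i,st,ce,m in comps(blue,150):
        P=dep(W,m); top=P[P[:,2]>0.138]
        print('blue',ce,st,len(P),np.nanpercentile(P[:,2],[5,50,95]) if len(P) else '')
        if len(top)>5: print(' top mean',top.mean(0),(top.max(0)+top.min(0))/2)
        print(' ray centroid',ray(s,*ce,0.144))
    m=(c.max(-1)<60)&(z>0.095)&(z<0.14)&(W[...,0]<0.75)&(abs(W[...,1])<0.4)
    for i,st,ce,mm in comps(m,40):
        P=dep(W,mm); P=P[P[:,2]>0.118]
        if len(P)<5: continue
        r=cv2.minAreaRect(P[:,:2].astype(np.float32)); vt=np.linalg.svd(P[:,:2]-P[:,:2].mean(0),full_matrices=False)[2]
        print('knob',ce,st[4],P[:,2].max(),r,'bar dir deg',np.degrees(np.arctan2(vt[0,1],vt[0,0])))
    zs=(z>0.03)&(z<0.11)&(c.min(-1)>110)&(hsv[...,1]<40)
    for i,st,ce,m in comps(zs,1000):
        P=dep(W,cv2.erode(m.astype(np.uint8),np.ones((13,13)))>0)
        if len(P)<500: continue
        A=np.c_[P[:,:2],np.ones(len(P))]; k=np.linalg.lstsq(A,P[:,2],rcond=None)[0]; r=P[:,2]-A@k; g=abs(r)<0.004
        k=np.linalg.lstsq(A[g],P[g,2],rcond=None)[0]
        print('plat',ce,len(P),k,P[g].mean(0),r.std(),cv2.minAreaRect(dep(W,m)[:,:2].astype(np.float32)))
    m=(z>0.007)&(z<0.018)&(c.max(-1)<150)&(hsv[...,1]<60)&(W[...,0]<0.95)
    for i,st,ce,mm in comps(m,800):
        P=dep(W,mm); print('base',ce,st,P.mean(0),cv2.minAreaRect(P[:,:2].astype(np.float32)))
    print('worktop z',np.nanmedian(z[abs(z)<0.01]))
    for x in np.arange(0.1,1.2,0.1):
        row=[]
        for y in np.arange(-0.7,0.71,0.1):
            q=(abs(W[...,0]-x)<.05)&(abs(W[...,1]-y)<.05); row.append('%5.2f'%np.nanmax(z[q]) if q.sum()>5 else '  -  ')
        print('%.1f'%x,' '.join(row))
s=dict(np.load('scene0.npz'));t=dict(np.load('top0.npz'))
a=cv2.resize(s['color'][115:275,150:360],(400,300))[:,:,::-1]
b=cv2.resize(t['color'][230:345,345:500],(400,300))[:,:,::-1]
cv2.imwrite('pics/bot.png',np.vstack([a,b]))
E
python3 m.py
```

```text
top
blue [340.3209 105.7754] [327  87  31  33 187] 182 [0.0099 0.0132 0.0167]
 ray centroid [ 0.7983 -0.0171  0.144 ]
blue [297.5699 136.8495] [274 120  47  36 186] 185 [0.0042 0.0077 0.0111]
 ray centroid [0.7309 0.0713 0.144 ]
blue [426.3513 255.8   ] [416 245  22  23 390] 389 [0.1401 0.1431 0.1461]
 top mean [ 0.4856 -0.1875  0.1431] [ 0.4856 -0.1885  0.1434]
 ray centroid [ 0.4855 -0.1873  0.144 ]
blue [383.6318 319.6556] [372 308  24  24 421] 420 [0.139  0.1433 0.1463]
 top mean [ 0.3597 -0.1001  0.1433] [ 0.3592 -0.1004  0.1436]
 ray centroid [ 0.36   -0.1002  0.144 ]
knob [167.749  144.2271] 502 0.1398346006322001 ((0.719200849533081, 0.3426492214202881), (0.012061018496751785, 0.13583341240882874), 29.96086883544922) bar dir deg 119.37117915811088
knob [462.9303 192.466 ] 1148 0.13997168858446185 ((0.6204639673233032, -0.27509742975234985), (0.2993398606777191, 0.0267800185829401), 36.08537292480469) bar dir deg -148.2150895310952
knob [203.887  238.0087] 345 0.12885776033126262 ((0.5241981744766235, 0.2687262296676636), (0.015452655032277107, 0.059647683054208755), 89.184226
[... 4852 characters left out ...]
02  0.01  0.02  0.01  0.47   -     -     -  
0.5   -     -     -    0.01  0.43  0.15  0.01  0.13  0.08  0.10  0.13  0.36  0.25   -     -  
0.6   -     -     -     -    0.46  0.03  0.03  0.07  0.08  0.08  0.13  0.02  0.20   -     -  
0.7   -     -     -     -    0.46  0.48  0.03  0.02  0.06  0.08  0.47  0.00  0.01   -     -  
0.8   -     -     -     -     -    0.51  0.51  0.02  0.47  0.47  0.47  0.41  0.01   -     -  
0.9   -     -     -     -     -     -    0.54  0.47  0.47  0.47  0.33   -     -     -     -  
1.0   -     -     -     -     -     -     -     -     -     -     -     -     -     -     -  
1.1   -     -     -     -     -     -     -     -     -     -     -     -     -     -     -
```

View pics/bot.png

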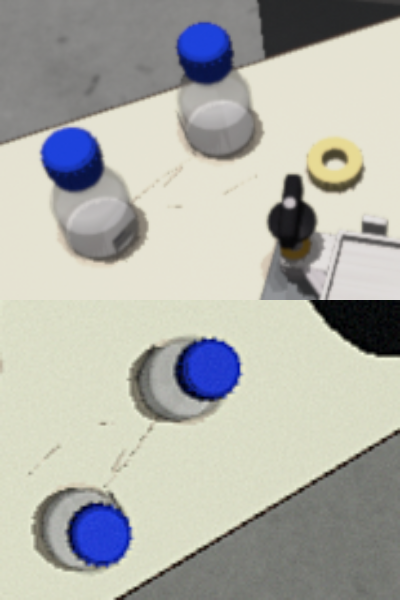

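The crop shows two identical blue-capped bottles: top-view caps at (426,256) → (0.487, −0.187) and (384,320) → (0.362, −0.100). The target is the first, because its y is lowest, so it is farthest right. I'll check furniture clearances next, then move.

```bash
python3 - <<'E'
from h import *
P=[]
for n in('top','scene'):
    W=cloud(dict(np.load(n+'0.npz'))).reshape(-1,3); P.append(W[~np.isnan(W[:,0])])
P=np.vstack(P); P=P[(P[:,2]>0.16)&(P[:,2]<0.8)]
for x in np.arange(0.05,0.8,0.05):
    q=P[abs(P[:,0]-x)<.025]; L=q[q[:,1]>0.05]; Rr=q[q[:,1]<-0.05]
    f=lambda a,k:(np.round(a[np.argsort(k*a[:,1])[:len(a)//100+3:5]][:2,1:],3).tolist() if len(a) else None)
    print('%.2f'%x,'left',f(L,1),'right',f(Rr,-1))
E=P[abs(P[:,1]-.13)<.15]; print('monitor x min',np.round(E[np.argsort(E[:,0])[:60:15]],3).tolist())
print(R.from_rotvec(bot.state()['eef_rot']).as_matrix().round(4))
E
```

```text
0.05 left [[0.051, 0.161]] right [[-0.051, 0.163]]
0.10 left None right None
0.15 left [[0.257, 0.396], [0.258, 0.395]] right None
0.20 left [[0.257, 0.257], [0.257, 0.197]] right None
0.25 left [[0.278, 0.307], [0.279, 0.315]] right None
0.30 left [[0.309, 0.378], [0.309, 0.294]] right None
0.35 left [[0.338, 0.413], [0.339, 0.346]] right None
0.40 left [[0.365, 0.298], [0.367, 0.402]] right None
0.45 left [[0.395, 0.212], [0.396, 0.263]] right None
0.50 left [[0.423, 0.27], [0.425, 0.222]] right [[-0.325, 0.54], [-0.326, 0.293]]
0.55 left [[0.454, 0.222], [0.454, 0.203]] right [[-0.296, 0.615], [-0.297, 0.525]]
0.60 left [[0.484, 0.301], [0.484, 0.341]] right [[-0.267, 0.544], [-0.268, 0.625]]
0.65 left [[0.411, 0.456], [0.413, 0.47]] right [[-0.238, 0.662], [-0.239, 0.628]]
0.70 left [[0.325, 0.465], [0.327, 0.464]] right [[-0.21, 0.234], [-0.211, 0.259]]
0.75 left [[0.239, 0.456], [0.239, 0.464]] right [[-0.182, 0.265], [-0.182, 0.325]]
monitor x min [[0.024, 0.061, 0.16], [0.035, 0.051, 0.161], [0.041, 0.051, 0.173], [0.045, 0.049, 0.175]]
[[ 9.53e-01  3.03e-01 -6.00e-04]
 [ 3.03e-01 -9.53e-01  1.70e-03]
 [-0.00e+00 -1.80e-03 -1.00e+00]]
```

>>> {"name": "servo_tool", "arguments": {
  "moves": [
    [[0.29, -0.37, -0.03], [0, 0, -80]],
    [[0.29, -0.37, -0.03], [0, 0, -80]],
    [[0.29, -0.37, -0.03], [0, 0, -80]],
    [[0.29, -0.37, -0.03], [0, 0, -80]],
    [[0.29, -0.37, -0.03], [0, 0, -80]],
    [[0.29, -0.37, -0.03], [0, 0, -80]],
    [[0.29, -0.37, -0.03], [0, 0, -80]],
    [[0.29, -0.37, -0.03], [0, 0, -80]],
    [[0.29, -0.37, -0.03], [0, 0, -80]],
    [[0.582, -0.746, 0], [0, 0, -162.4]],
    [[0.582, -0.746, 0], [0, 0, -162.4]],
    [[0.582, -0.746, 0], [0, 0, -162.4]],
    [[0.582, -0.746, 0], [0, 0, -162.4]],
    [[0.582, -0.746, 0], [0, 0, -162.4]],
    [[0.582, -0.746, 0], [0, 0, -162.4]],
    [[0.582, -0.746, 0], [0, 0, -162.4]],
    [[0.582, -0.746, 0], [0, 0, -162.4]],
    [[0.582, -0.746, 0], [0, 0, -162.4]],
    [[0.582, -0.746, 0], [0, 0, -162.4]],
    [[0.582, -0.746, 0], [0, 0, -162.4]]
  ],
  "jaw": 0.7
}}

```text
time_s: 2.1
tcp_pos: [0.5253, 0.2754, 0.2306]
eef_rot: [0.015, -3.14, -0.011]
force: [-2.3, -0.7, 1.1]
grip_width: 0.7
```

```bash
cat > st.py <<'E'
from h import *
np.set_printoptions(precision=4,suppress=True)
s=bot.state(); M=R.from_rotvec(s['eef_rot']).as_matrix()
print(s['time_s'],'tcp',s['tcp_pos'],'q',s['joint_pos'],'F',s['force'],'T',s['wrist_torque'],s['grip_width']); print(M, 'yaw',np.degrees(np.arctan2(M[1,0],M[0,0])))
E
python3 st.py
```

```text
2.1 tcp [0.5253 0.2754 0.2306] q [-0.0487  0.6527 -0.7901  1.671   0.5179  1.0362  0.5751] F [-2.2647 -0.7044  1.0858] T [-0.0629  0.0528 -0.0035] 0.6999388471601261
[[-1.     -0.0096 -0.0011]
 [-0.0096  0.9999  0.0072]
 [ 0.0011  0.0072 -1.    ]] yaw -179.4501865300767
```

>>> {"name": "servo_tool", "arguments": {
  "moves": [
    [[0, 0, 0.04], [0, 0, 0]],
    [[0, 0, 0.08], [0, 0, 0]],
    [[0, 0, 0.08], [0, 0, 0]],
    [[0, 0, 0.08], [0, 0, 0]],
    [[0, 0, 0.08], [0, 0, 0]]
  ]
}}

```text
time_s: 2.6
tcp_pos: [0.5266, 0.2686, 0.1534]
eef_rot: [-0.0, 3.139, 0.003]
force: [0.6, 0.4, -0.9]
grip_width: 0.699
```

```bash
python3 st.py; python3 - <<'E'
from h import *
s=snap('scene'); a=s['color'][170:330,370:580]; cv2.imwrite('pics/k1.png',cv2.resize(a,(800,600),interpolation=cv2.INTER_CUBIC)[:,:,::-1])
E
```

```text
2.6 tcp [0.5266 0.2686 0.1534] q [-0.081   0.7347 -0.7222  1.7538  0.6088  0.8867  0.4975] F [ 0.5692  0.3919 -0.9168] T [ 0.0211 -0.0085 -0.032 ] 0.699158725305216
[[-1.     -0.0001  0.0026]
 [-0.0001  1.      0.0019]
 [-0.0026  0.0019 -1.    ]] yaw -179.9957228884708
```

View pics/k1.png

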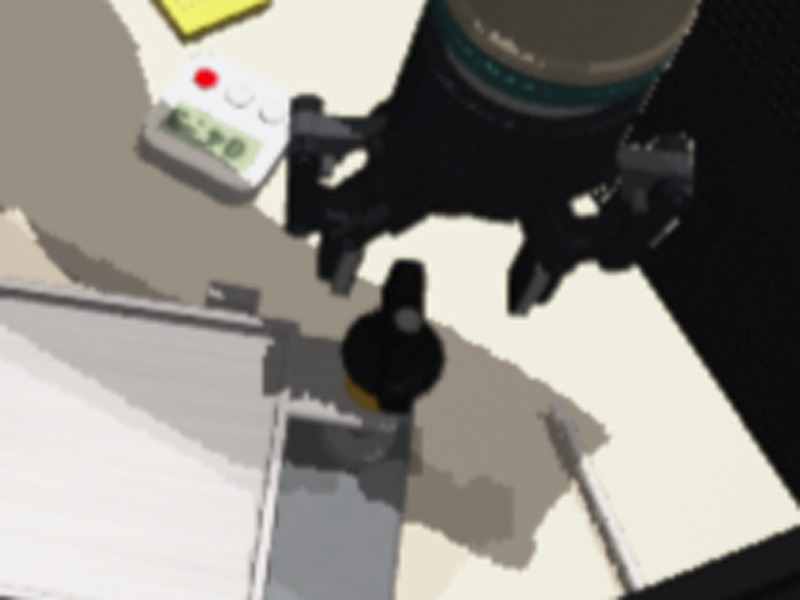

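The crop shows the open fingers at about (345,260) and (525,290), straddling the left wing bar at (405,310). I'll go down and grip.

>>> {"name": "servo_tool", "arguments": {
  "moves": [
    [[0, 0, 0.03], [0, 0, 0]],
    [[0, 0, 0.052], [0, 0, 0]],
    [[0, 0, 0.052], [0, 0, 0]],
    [[0, 0, 0.052], [0, 0, 0]]
  ]
}}

```text
time_s: 3.05
tcp_pos: [0.5263, 0.2684, 0.1008]
eef_rot: [-0.001, 3.14, 0.002]
force: [0.0, 0.7, 0.4]
grip_width: 0.697
```

>>> {"name": "servo_tool", "arguments": {
  "moves": [
    [[0, 0, 0], [0, 0, 0]],
    [[0, 0, 0], [0, 0, 0]],
    [[0, 0, 0], [0, 0, 0]],
    [[0, 0, 0], [0, 0, 0]],
    [[0, 0, 0], [0, 0, 0]],
    [[0, 0, 0], [0, 0, 0]]
  ],
  "jaw": 0,
  "grip_force": 40
}}

```text
time_s: 3.65
tcp_pos: [0.5265, 0.2686, 0.1012]
eef_rot: [-0.001, 3.139, 0.002]
force: [-0.1, -1.8, 8.3]
grip_width: 0.17
```

```bash
python3 st.py
```

```text
3.65 tcp [0.5265 0.2686 0.1012] q [-0.1134  0.7994 -0.6692  1.79    0.6754  0.7926  0.4432] F [-0.1351 -1.8136  8.2546] T [-0.2014  0.2142 -0.0003] 0.170416586311555
[[-1.     -0.0006  0.0026]
 [-0.0006  1.      0.0012]
 [-0.0026  0.0012 -1.    ]] yaw -179.96766250501466
```

>>> {"name": "servo_tool", "arguments": {
  "moves": [
    [[0, 0, 0], [0, 0, -5]],
    [[0, 0, 0], [0, 0, -11]],
    [[0, 0, 0], [0, 0, -17]],
    [[0, 0, 0], [0, 0, -23]],
    [[0, 0, 0], [0, 0, -29]],
    [[0, 0, 0], [0, 0, -34]],
    [[0, 0, 0], [0, 0, -34]],
    [[0, 0, 0], [0, 0, -34]],
    [[0, 0, 0], [0, 0, -34]]
  ]
}}

```text
time_s: 4.55
tcp_pos: [0.5262, 0.2695, 0.1012]
eef_rot: [-0.919, 3.001, 0.003]
force: [-0.9, -0.0, 7.2]
grip_width: 0.17
```

```bash
python3 st.py; cat > lev.py <<'E'
from h import *
import sys
YAW=np.radians(float(sys.argv[1]) if len(sys.argv)>1 else -4.2)
T=np.array([0.571,0.130]); ex=np.array([np.cos(YAW),np.sin(YAW)]); ey=np.array([-ex[1],ex[0]])
def fit(P,tol=.004):
    k=np.array([0,0,np.median(P[:,2])]); t=.02
    A=np.c_[P[:,:2],np.ones(len(P))]
    for _ in range(6):
        g=abs(P[:,2]-A@k)<t; k=np.linalg.lstsq(A[g],P[g,2],rcond=None)[0]; t=max(tol,t/2)
    return k,g.sum()
for n in('scene','top'):
    s=snap(n); W=cloud(s); loc=np.stack([(W[...,:2]-T)@ex,(W[...,:2]-T)@ey],-1); z=W[...,2]; c=s['color'].astype(int); br=(c.max(-1)-c.min(-1)<40)&(c.min(-1)>75)
    inp=(abs(loc[...,0])<.055)&(abs(loc[...,1])<.082)&(z>.035)&(z<.1)&br
    P=np.c_[loc[inp],z[inp]]; k,g=fit(P)
    wk=(abs(z)<.008)&(abs(loc[...,0])<.3)&(abs(loc[...,1])<.35)
    w,gw=fit(np.c_[loc[wk],z[wk]],.006)
    bm=(abs(z-.012)<.006)&(abs(loc[...,0])<.09)&(abs(loc[...,1])<.155)&(c.max(-1)<170)
    b,gb=fit(np.c_[loc[bm],z[bm]],.004)
    for nm,r in(('worktop',w),('base',b)):
        g0=k-r; print(n,nm,g,gw,gb,'gx %.4f gy %.4f'%(g0[0],g0[1]),'centre h %.4f'%(g0[2]+(0.012 if nm=='base' else 0)),'dL mm %.2f dR mm %.2f'%(1e3*.135*(-g0[0]+g0[1]),1e3*.135*(-g0[0]-g0[1])), 'turn cw deg L %.1f R %.1f'%tuple(np.degrees(np.array([g0[0]-g0[1],g0[0]+g0[1]])*.135/.1909/.022)))
E
python3 lev.py
```

```text
4.55 tcp [0.5262 0.2695 0.1012] q [-0.0356  0.8486 -0.818   1.7877  0.7987  0.8687  0.932 ] F [-0.8657 -0.0106  7.1635] T [0.1952 0.2992 0.0491] 0.17036349757381067
[[-0.8284 -0.5602  0.0024]
 [-0.5602  0.8284  0.0028]
 [-0.0035  0.0009 -1.    ]] yaw -145.93205155030859
scene worktop 6418 53342 6599 gx 0.0549 gy 0.0555 centre h 0.0600 dL mm 0.08 dR mm -14.90 turn cw deg L -1.0 R 203.3
scene base 6418 53342 6599 gx 0.0540 gy 0.0557 centre h 0.0597 dL mm 0.23 dR mm -14.80 turn cw deg L -3.1 R 202.0
top worktop 0 22862 365 gx 0.0001 gy 0.0006 centre h 0.0010 dL mm 0.06 dR mm -0.10 turn cw deg L -0.8 R 1.3
top base 0 22862 365 gx -0.0006 gy 0.0003 centre h 0.0005 dL mm 0.13 dR mm 0.05 turn cw deg L -1.7 R -0.6
  return _methods._mean(a, axis=axis, dtype=dtype,
  ret = ret.dtype.type(ret / rcount)
```

Left ear is within about 0.2 mm of level. I'll trim 2° more, release, rise and go to the right knob.

>>> {"name": "servo_tool", "arguments": {
  "moves": [
    [[0, 0, 0], [0, 0, -2]],
    [[0, 0, 0], [0, 0, -2]],
    [[0, 0, 0], [0, 0, -2]]
  ]
}}

```text
time_s: 4.95
tcp_pos: [0.5262, 0.2695, 0.1012]
eef_rot: [-0.972, 2.984, 0.003]
force: [-1.1, 0.6, 7.1]
grip_width: 0.169
```

>>> {"name": "servo_tool", "arguments": {
  "moves": [
    [[0, 0, 0], [0, 0, 0]],
    [[0, 0, 0], [0, 0, 0]],
    [[0, 0, 0], [0, 0, 0]],
    [[0, 0, 0], [0, 0, 0]],
    [[0, 0, -0.03], [0, 0, 0]],
    [[0, 0, -0.08], [0, 0, 0]],
    [[0.174, -0.206, -0.08], [0, 0, 34]],
    [[0.174, -0.206, -0.08], [0, 0, 34]],
    [[0.174, -0.206, -0.08], [0, 0, 34]],
    [[0.174, -0.206, -0.08], [0, 0, 34]],
    [[0.174, -0.206, -0.08], [0, 0, 34]],
    [[0.174, -0.206, -0.08], [0, 0, 34]],
    [[0.174, -0.206, -0.08], [0, 0, 34]],
    [[0.174, -0.206, -0.08], [0, 0, 34]],
    [[0.174, -0.206, -0.08], [0, 0, 34]],
    [[0.174, -0.206, -0.08], [0, 0, 34]]
  ],
  "jaw": 0.7
}}

```text
time_s: 6.55
tcp_pos: [0.5062, 0.0007, 0.1795]
eef_rot: [-0.06, 3.141, 0.001]
force: [1.1, -0.1, -0.4]
grip_width: 0.7
```

```bash
python3 st.py; python3 - <<'E'
from h import *
for n in('top','scene'):
    s=snap(n,n+'1.png'); W=cloud(s); c=s['color'].astype(int); z=W[...,2]
    for nm,C in(('R',(0.5065,-0.0007)),('L',(.5263,.2686))):
        m=(c.max(-1)<60)&(z>.119)&(z<.137)&(np.hypot(W[...,0]-C[0],W[...,1]-C[1])<.04); P=W[m]
        if len(P)>10: print(n,nm,len(P),P.mean(0),cv2.minAreaRect(P[:,:2].astype(np.float32)))
E
```

```text
6.55 tcp [0.5062 0.0007 0.1795] q [ 0.4786  0.6119 -0.8086  1.955   0.5971  0.8296  0.9488] F [ 1.1131 -0.0672 -0.3776] T [ 0.0343 -0.0258  0.0385] 0.7003139875480612
[[-0.9993 -0.0384  0.0004]
 [-0.0384  0.9993  0.0009]
 [-0.0004  0.0009 -1.    ]] yaw -177.8003501489944
top R 31 [0.47884665 0.00120096 0.12407802] ((0.47847092151641846, 0.002134322188794613), (0.017334910109639168, 0.008428533561527729), 45.13926315307617)
top L 170 [0.52251345 0.26648189 0.12429132] ((0.5235152840614319, 0.2681075632572174), (0.05945766717195511, 0.014707145281136036), 35.33451843261719)
scene R 309 [ 5.08512592e-01 -8.15794116e-05  1.25249176e-01] ((0.5061026215553284, -0.0007333438843488693), (0.06147974729537964, 0.015136267989873886), 3.670130491256714)
scene L 295 [0.52942694 0.26734665 0.12468672] ((0.5274413228034973, 0.2678460478782654), (0.05959244817495346, 0.014332280494272709), 35.596839904785156)
```

View pics/scene1.png

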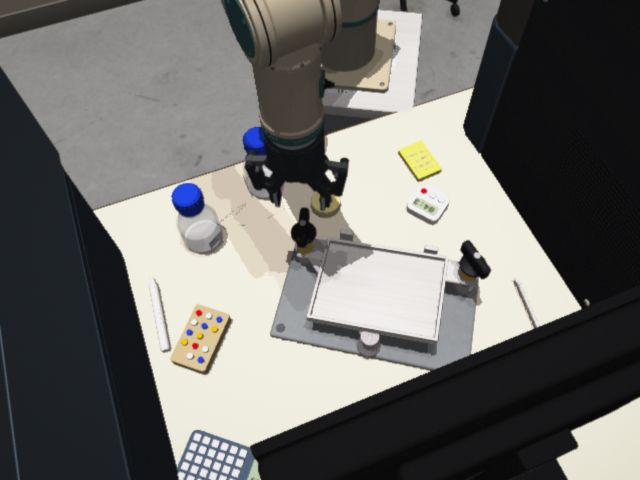

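The picture shows the left bar turned at (475,260) and the gripper above the right knob at (303,225), which has its bar still along x. I'll go down and grip.

>>> {"name": "servo_tool", "arguments": {
  "moves": [
    [[0, 0, 0.04], [0, 0, -1]],
    [[0, 0, 0.078], [0, 0, -1]],
    [[0, 0, 0.078], [0, 0, -1]],
    [[0, 0, 0.078], [0, 0, -1]]
  ]
}}

```text
time_s: 7.05
tcp_pos: [0.506, -0.0002, 0.1016]
eef_rot: [0.085, -3.14, -0.001]
force: [0.4, 0.9, 0.4]
grip_width: 0.701
```

>>> {"name": "servo_tool", "arguments": {
  "moves": [
    [[0, 0, 0], [0, 0, 0]],
    [[0, 0, 0], [0, 0, 0]],
    [[0, 0, 0], [0, 0, 0]],
    [[0, 0, 0], [0, 0, 0]],
    [[0, 0, 0], [0, 0, 0]],
    [[0, 0, 0], [0, 0, 0]]
  ],
  "jaw": 0
}}

```text
time_s: 7.65
tcp_pos: [0.5069, -0.0006, 0.1027]
eef_rot: [-0.083, 3.138, 0.0]
force: [-1.4, 1.2, 6.4]
grip_width: 0.166
```

```bash
python3 st.py
```

```text
7.65 tcp [ 0.5069 -0.0006  0.1027] q [ 0.4021  0.7174 -0.6979  2.018   0.7435  0.6741  0.8404] F [-1.4154  1.198   6.4123] T [ 0.1089  0.241  -0.0523] 0.16596121072145806
[[-0.9986 -0.053   0.0024]
 [-0.053   0.9986  0.0003]
 [-0.0024  0.0002 -1.    ]] yaw -176.9637147632249
```

Gripped. I'll turn clockwise 100° first.

>>> {"name": "servo_tool", "arguments": {
  "moves": [
    [[0, 0, 0], [0, 0, 6]],
    [[0, 0, 0], [0, 0, 12]],
    [[0, 0, 0], [0, 0, 18]],
    [[0, 0, 0], [0, 0, 24]],
    [[0, 0, 0], [0, 0, 30]],
    [[0, 0, 0], [0, 0, 36]],
    [[0, 0, 0], [0, 0, 42]],
    [[0, 0, 0], [0, 0, 48]],
    [[0, 0, 0], [0, 0, 54]],
    [[0, 0, 0], [0, 0, 60]],
    [[0, 0, 0], [0, 0, 66]],
    [[0, 0, 0], [0, 0, 72]],
    [[0, 0, 0], [0, 0, 78]],
    [[0, 0, 0], [0, 0, 84]],
    [[0, 0, 0], [0, 0, 90]],
    [[0, 0, 0], [0, 0, 96]],
    [[0, 0, 0], [0, 0, 100]],
    [[0, 0, 0], [0, 0, 100]],
    [[0, 0, 0], [0, 0, 100]],
    [[0, 0, 0], [0, 0, 100]]
  ]
}}

```text
time_s: 9.65
tcp_pos: [0.5041, -0.0032, 0.1025]
eef_rot: [-2.354, -2.081, 0.007]
force: [-6.3, -4.9, 12.6]
grip_width: 0.164
```

```bash
python3 st.py; python3 lev.py 2>/dev/null
```

```text
9.65 tcp [ 0.5041 -0.0032  0.1025] q [ 0.0969  0.6296 -0.2188  2.029   0.2686  0.5135 -0.4398] F [-6.348  -4.8676 12.6134] T [-0.8817  1.2588  0.0056] 0.16437810759065521
[[ 0.1228  0.9924 -0.0033]
 [ 0.9924 -0.1228 -0.0029]
 [-0.0033 -0.0029 -1.    ]] yaw 82.94449553520828
scene worktop 6519 53763 6596 gx 0.0288 gy 0.0280 centre h 0.0621 dL mm -0.11 dR mm -7.67 turn cw deg L 1.5 R 104.6
scene base 6519 53763 6596 gx 0.0292 gy 0.0281 centre h 0.0618 dL mm -0.14 dR mm -7.74 turn cw deg L 1.9 R 105.5
top worktop 3398 36218 1705 gx 0.0288 gy 0.0285 centre h 0.0620 dL mm -0.04 dR mm -7.75 turn cw deg L 0.6 R 105.7
top base 3398 36218 1705 gx 0.0283 gy 0.0283 centre h 0.0617 dL mm -0.00 dR mm -7.65 turn cw deg L 0.0 R 104.4
```

>>> {"name": "servo_tool", "arguments": {
  "moves": [
    [[0, 0, 0], [0, 0, 6]],
    [[0, 0, 0], [0, 0, 12]],
    [[0, 0, 0], [0, 0, 18]],
    [[0, 0, 0], [0, 0, 24]],
    [[0, 0, 0], [0, 0, 30]],
    [[0, 0, 0], [0, 0, 36]],
    [[0, 0, 0], [0, 0, 42]],
    [[0, 0, 0], [0, 0, 48]],
    [[0, 0, 0], [0, 0, 54]],
    [[0, 0, 0], [0, 0, 60]],
    [[0, 0, 0], [0, 0, 66]],
    [[0, 0, 0], [0, 0, 72]],
    [[0, 0, 0], [0, 0, 78]],
    [[0, 0, 0], [0, 0, 84]],
    [[0, 0, 0], [0, 0, 90]],
    [[0, 0, 0], [0, 0, 97]],
    [[0, 0, 0], [0, 0, 104]],
    [[0, 0, 0], [0, 0, 104]],
    [[0, 0, 0], [0, 0, 104]],
    [[0, 0, 0], [0, 0, 104]]
  ]
}}

```text
time_s: 11.75
tcp_pos: [0.5022, 0.0001, 0.1025]
eef_rot: [-3.087, 0.571, 0.011]
force: [-9.8, 2.2, 18.4]
grip_width: 0.162
```

```bash
python3 st.py; python3 lev.py 2>/dev/null
```

```text
11.75 tcp [0.5022 0.0001 0.1025] q [-0.2365  0.6404  0.2729  2.0403 -0.3431  0.5109 -1.649 ] F [-9.8046  2.2423 18.362 ] T [ 0.3474  1.9739 -0.0428] 0.16207442915005835
[[ 0.9339 -0.3575 -0.0068]
 [-0.3575 -0.9339  0.0034]
 [-0.0076 -0.0007 -1.    ]] yaw -20.9449715073137
scene worktop 6618 53316 6571 gx 0.0008 gy 0.0003 centre h 0.0643 dL mm -0.07 dR mm -0.16 turn cw deg L 0.9 R 2.2
scene base 6618 53316 6571 gx 0.0010 gy 0.0005 centre h 0.0640 dL mm -0.07 dR mm -0.21 turn cw deg L 1.0 R 2.8
top worktop 3176 32959 1478 gx 0.0009 gy -0.0016 centre h 0.0643 dL mm -0.34 dR mm 0.09 turn cw deg L 4.7 R -1.3
top base 3176 32959 1478 gx 0.0005 gy -0.0034 centre h 0.0641 dL mm -0.54 dR mm 0.39 turn cw deg L 7.3 R -5.3
```

>>> {"name": "servo_tool", "arguments": {
  "moves": [
    [[0, 0, 0], [0, 0, 0]],
    [[0, 0, 0], [0, 0, 0]],
    [[0, 0, 0], [0, 0, 0]],
    [[0, 0, 0], [0, 0, 0]],
    [[0, 0, -0.03], [0, 0, 0]],
    [[0, 0, -0.08], [0, 0, 0]],
    [[0, 0, -0.13], [0, 0, 0]],
    [[0.05, 0.181, -0.13], [0, 0, 39]],
    [[0.05, 0.181, -0.13], [0, 0, 39]],
    [[0.05, 0.181, -0.13], [0, 0, 39]],
    [[0.05, 0.181, -0.13], [0, 0, 39]],
    [[0.05, 0.181, -0.13], [0, 0, 39]],
    [[0.05, 0.181, -0.13], [0, 0, 39]],
    [[0.05, 0.181, -0.13], [0, 0, 39]],
    [[0.05, 0.181, -0.13], [0, 0, 39]],
    [[0.05, 0.181, -0.13], [0, 0, 39]]
  ],
  "jaw": 1
}}

```text
time_s: 13.45
tcp_pos: [0.4883, -0.187, 0.2313]
eef_rot: [-2.723, 1.566, 0.0]
force: [-0.0, -0.6, -0.1]
grip_width: 0.998
```

```bash
python3 st.py; python3 lev.py 2>/dev/null; python3 - <<'E'
from h import *
for n in('top','scene'):
    s=snap(n,n+'2.png'); c=s['color'].astype(int)
    blue=(c[...,2]>90)&(c[...,0]<70)&(c[...,1]<90)
    for i,st,ce,m in comps(blue,60): print(n,ce.round(1),st,ray(s,*ce,.144).round(4))
E
```

```text
13.45 tcp [ 0.4883 -0.187   0.2313] q [-0.0833  0.5053  0.5882  1.8809 -0.3621  0.8628 -1.928 ] F [-0.0114 -0.5654 -0.1443] T [-0.0012  0.0414  0.0029] 0.9981153227080918
[[ 0.5029 -0.8643  0.    ]
 [-0.8643 -0.5029  0.0006]
 [-0.0005 -0.0003 -1.    ]] yaw -59.80663929329213
scene worktop 6614 56541 6549 gx 0.0015 gy 0.0005 centre h 0.0642 dL mm -0.13 dR mm -0.27 turn cw deg L 1.7 R 3.6
scene base 6614 56541 6549 gx 0.0013 gy 0.0005 centre h 0.0640 dL mm -0.12 dR mm -0.24 turn cw deg L 1.6 R 3.3
top worktop 3608 45213 2913 gx -0.0010 gy -0.0006 centre h 0.0642 dL mm 0.05 dR mm 0.21 turn cw deg L -0.7 R -2.9
top base 3608 45213 2913 gx 0.0004 gy -0.0008 centre h 0.0639 dL mm -0.16 dR mm 0.07 turn cw deg L 2.2 R -0.9
top [337.9 100.9] [327  86  23  32 200] [ 0.809  -0.0121  0.144 ]
top [297.6 136.8] [274 120  47  36 186] [0.7309 0.0713 0.144 ]
top [433.7 255. ] [428 245  10  21  94] [ 0.4871 -0.2021  0.144 ]
top [384.4 320.4] [373 309  23  23 379] [ 0.3585 -0.1017  0.144 ]
scene [255.7 137.7] [243 127  28  24 466] [ 0.3628 -0.1018  0.144 ]
scene [176.6 196.1] [172 184  12  25 137] [ 0.4926 -0.2016  0.144 ]
scene [193.6 194.8] [188 184  13  22 177] [ 0.4868 -0.1757  0.144 ]
```

View pics/scene2.png

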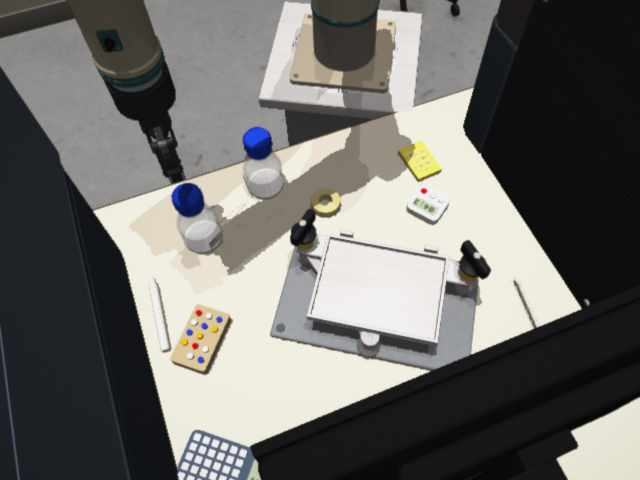

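The platform is level to about 0.1° (both views). Posts and rim look flush, and the gripper is above the right-most bottle (cap at (188,198)). I'll go down and grip.

>>> {"name": "servo_tool", "arguments": {
  "moves": [
    [[0, 0, 0.04], [0, 0, 0]],
    [[0, 0, 0.08], [0, 0, 0]],
    [[0, 0, 0.1], [0, 0, 0]],
    [[0, 0, 0.119], [0, 0, 0]],
    [[0, 0, 0.119], [0, 0, 0]],
    [[0, 0, 0.119], [0, 0, 0]]
  ]
}}

```text
time_s: 14.25
tcp_pos: [0.4881, -0.1882, 0.1126]
eef_rot: [2.721, -1.57, -0.0]
force: [-0.4, -0.3, 1.0]
grip_width: 0.999
```

>>> {"name": "servo_tool", "arguments": {
  "moves": [
    [[0, 0, 0], [0, 0, 0]],
    [[0, 0, 0], [0, 0, 0]],
    [[0, 0, 0], [0, 0, 0]],
    [[0, 0, 0], [0, 0, 0]],
    [[0, 0, 0], [0, 0, 0]],
    [[0, 0, 0], [0, 0, 0]]
  ],
  "jaw": 0,
  "grip_force": 50
}}

```text
time_s: 14.85
tcp_pos: [0.4884, -0.1886, 0.1135]
eef_rot: [-2.721, 1.57, -0.003]
force: [-0.5, -0.2, 5.7]
grip_width: 0.521
```

```bash
python3 st.py
```

```text
14.85 tcp [ 0.4884 -0.1886  0.1135] q [ 0.0171  0.6685  0.4555  1.9879 -0.5076  0.5958 -1.8026] F [-0.5386 -0.1641  5.7237] T [ 0.0316  0.2602 -0.002 ] 0.5207205973851744
[[ 0.5002 -0.8659  0.0017]
 [-0.8659 -0.5002 -0.0006]
 [ 0.0014 -0.0012 -1.    ]] yaw -59.984820393499696
```

>>> {"name": "servo_tool", "arguments": {
  "moves": [
    [[0, 0, -0.01], [0, 0, 0]],
    [[0, 0, -0.03], [0, 0, 0]],
    [[0, 0, -0.06], [0, 0, 0]],
    [[0, 0, -0.09], [0, 0, 0]],
    [[0, 0, -0.12], [0, 0, 0]],
    [[0, 0, -0.15], [0, 0, 0]],
    [[0, 0, -0.16], [0, 0, 0]],
    [[0, 0, -0.16], [0, 0, 0]],
    [[0, 0, -0.16], [0, 0, 0]],
    [[0, 0, -0.16], [0, 0, 0]]
  ]
}}

```text
time_s: 15.85
tcp_pos: [0.487, -0.1874, 0.2707]
eef_rot: [2.721, -1.57, -0.005]
force: [0.1, -1.0, -4.1]
grip_width: 0.516
```

```bash
python3 st.py; python3 - <<'E'
from h import *
s=snap('top','t3.png'); s=snap('scene'); cv2.imwrite('pics/s3.png',cv2.resize(s['color'][60:300,40:360],(800,600))[:,:,::-1])
E
```

```text
15.85 tcp [ 0.487  -0.1874  0.2707] q [-0.1128  0.46    0.6269  1.8307 -0.3235  0.958  -1.963 ] F [ 0.0835 -1.0077 -4.127 ] T [ 0.0077  0.0649 -0.0216] 0.5159331574802374
[[ 0.5006 -0.8657 -0.0032]
 [-0.8657 -0.5006  0.0011]
 [-0.0025  0.0022 -1.    ]] yaw -59.961262509593546
```

View pics/s3.png

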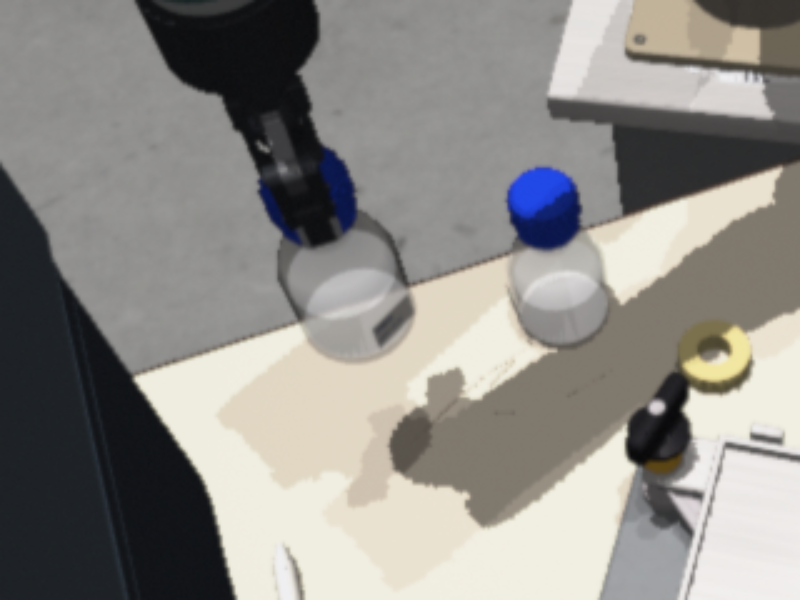

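The bottle hangs upright in the gripper at crop (345,280), and its twin is untouched. I'll carry it over smoothly.

>>> {"name": "servo_tool", "arguments": {
  "moves": [
    [[-0.007, -0.007, 0], [0, 0, -1.5]],
    [[-0.02, -0.02, 0], [0, 0, -4]],
    [[-0.038, -0.038, 0], [0, 0, -8]],
    [[-0.056, -0.056, 0], [0, 0, -12]],
    [[-0.074, -0.074, 0], [0, 0, -16]],
    [[-0.092, -0.092, 0], [0, 0, -20]],
    [[-0.11, -0.11, 0], [0, 0, -24]],
    [[-0.128, -0.127, 0], [0, 0, -28]],
    [[-0.146, -0.145, 0], [0, 0, -32]],
    [[-0.164, -0.163, 0], [0, 0, -36]],
    [[-0.182, -0.181, 0], [0, 0, -40]],
    [[-0.2, -0.199, 0], [0, 0, -44]],
    [[-0.216, -0.215, 0], [0, 0, -47]],
    [[-0.227, -0.225, 0], [0, 0, -49]],
    [[-0.233, -0.232, 0], [0, 0, -50]],
    [[-0.233, -0.232, 0], [0, 0, -50]],
    [[-0.233, -0.232, 0], [0, 0, -50]],
    [[-0.233, -0.232, 0], [0, 0, -50]]
  ]
}}

```text
time_s: 17.75
tcp_pos: [0.5721, 0.128, 0.2724]
eef_rot: [3.128, -0.277, -0.0]
force: [0.1, 0.3, -3.3]
grip_width: 0.52
```

```bash
python3 st.py
```

```text
17.75 tcp [0.5721 0.128  0.2724] q [-0.4983  0.5135  0.3588  1.6567 -0.2041  1.0089 -1.8199] F [ 0.1195  0.311  -3.3032] T [ 0.0056  0.0155 -0.0359] 0.5197221983512269
[[ 0.9845 -0.1755 -0.0002]
 [-0.1755 -0.9845 -0.001 ]
 [ 0.      0.001  -1.    ]] yaw -10.107698219627975
```

>>> {"name": "servo_tool", "arguments": {
  "moves": [
    [[0, 0, 0.01], [0, 0, 0]],
    [[0, 0, 0.03], [0, 0, 0]],
    [[0, 0, 0.05], [0, 0, 0]],
    [[0, 0, 0.07], [0, 0, 0]],
    [[0, 0, 0.08], [0, 0, 0]],
    [[0, 0, 0.086], [0, 0, 0]],
    [[0, 0, 0.088], [0, 0, 0]],
    [[0, 0, 0.088], [0, 0, 0]],
    [[0, 0, 0.088], [0, 0, 0]],
    [[0, 0, 0.088], [0, 0, 0]]
  ]
}}

```text
time_s: 18.75
tcp_pos: [0.5727, 0.1298, 0.1851]
eef_rot: [-3.129, 0.273, -0.002]
force: [0.0, -0.1, -3.6]
grip_width: 0.52
```

>>> {"name": "servo_tool", "arguments": {
  "moves": [
    [[0, 0, 0.001], [0, 0, 0]],
    [[0, 0, 0.002], [0, 0, 0]],
    [[0, 0, 0.003], [0, 0, 0]],
    [[0, 0, 0.004], [0, 0, 0]],
    [[0, 0, 0.004], [0, 0, 0]],
    [[0, 0, 0.004], [0, 0, 0]],
    [[0, 0, 0.004], [0, 0, 0]]
  ]
}}

```text
time_s: 19.45
tcp_pos: [0.5723, 0.1298, 0.1803]
eef_rot: [3.13, -0.273, 0.0]
force: [-0.6, 0.1, -4.2]
grip_width: 0.525
```

```bash
python3 st.py
```

```text
19.45 tcp [0.5723 0.1298 0.1803] q [-0.4717  0.6174  0.3176  1.7592 -0.2534  0.8052 -1.777 ] F [-0.5786  0.1143 -4.2253] T [ 0.0421  0.0327 -0.0094] 0.5250380426007831
[[ 0.9849 -0.1731  0.    ]
 [-0.1731 -0.9849 -0.    ]
 [ 0.      0.     -1.    ]] yaw -9.966531959115573
```

>>> {"name": "servo_tool", "arguments": {
  "moves": [
    [[0, 0, 0.0005], [0, 0, 0]],
    [[0, 0, 0.001], [0, 0, 0]],
    [[0, 0, 0.0015], [0, 0, 0]],
    [[0, 0, 0.002], [0, 0, 0]],
    [[0, 0, 0.002], [0, 0, 0]],
    [[0, 0, 0.002], [0, 0, 0]]
  ]
}}

```text
time_s: 20.05
tcp_pos: [0.5723, 0.1298, 0.1783]
eef_rot: [3.13, -0.273, 0.0]
force: [0.8, 0.4, -4.0]
grip_width: 0.521
```

>>> {"name": "servo_tool", "arguments": {
  "moves": [
    [[0, 0, 0.0003], [0, 0, 0]],
    [[0, 0, 0.0006], [0, 0, 0]],
    [[0, 0, 0.0009], [0, 0, 0]],
    [[0, 0, 0.001], [0, 0, 0]],
    [[0, 0, 0.001], [0, 0, 0]],
    [[0, 0, 0.001], [0, 0, 0]]
  ]
}}

```text
time_s: 20.65
tcp_pos: [0.5724, 0.1298, 0.1776]
eef_rot: [-3.13, 0.273, -0.001]
force: [0.0, -0.3, -1.0]
grip_width: 0.518
```

Contact has started (−4 → −1 N). I'll go a touch more, then release and retreat.

>>> {"name": "servo_tool", "arguments": {
  "moves": [
    [[0, 0, 0.0003], [0, 0, 0]],
    [[0, 0, 0.0005], [0, 0, 0]],
    [[0, 0, 0.0005], [0, 0, 0]],
    [[0, 0, 0.0005], [0, 0, 0]]
  ]
}}

```text
time_s: 21.05
tcp_pos: [0.5727, 0.1297, 0.1775]
eef_rot: [-3.129, 0.273, -0.002]
force: [-0.9, -1.4, 5.0]
grip_width: 0.525
```

>>> {"name": "servo_tool", "arguments": {
  "moves": [
    [[0, 0, 0], [0, 0, 0]],
    [[0, 0, 0], [0, 0, 0]],
    [[0, 0, 0], [0, 0, 0]],
    [[0, 0, 0], [0, 0, 0]],
    [[0, 0, 0], [0, 0, 0]],
    [[0, 0, 0], [0, 0, 0]],
    [[0, 0, -0.02], [0, 0, 0]],
    [[0, 0, -0.05], [0, 0, 0]],
    [[0, 0, -0.08], [0, 0, 0]],
    [[0, 0, -0.11], [0, 0, 0]],
    [[-0.04, 0, -0.11], [0, 0, 0]],
    [[-0.08, 0.05, -0.11], [0, 0, 0]],
    [[-0.12, 0.1, -0.11], [0, 0, 0]],
    [[-0.16, 0.15, -0.11], [0, 0, 0]],
    [[-0.16, 0.2, -0.11], [0, 0, 0]],
    [[-0.16, 0.2, -0.11], [0, 0, 0]],
    [[-0.16, 0.2, -0.11], [0, 0, 0]]
  ],
  "jaw": 1
}}

```text
time_s: 22.75
tcp_pos: [0.3773, -0.0434, 0.2872]
eef_rot: [3.128, -0.285, -0.001]
force: [0.1, 0.1, -0.2]
grip_width: 1.0
```

```bash
python3 st.py; sed -i 's/&br$/\&br\&(np.hypot(loc[...,0],loc[...,1])>.05)/' lev.py; python3 lev.py 2>/dev/null; python3 - <<'E'
from h import *
for n in('top','scene'):
    s=snap(n,n+'4.png'); c=s['color'].astype(int)
    blue=(c[...,2]>90)&(c[...,0]<70)&(c[...,1]<90); W=cloud(s)
    for i,st,ce,m in comps(blue,200): print(n,ce.round(1),st[4],ray(s,*ce,.208).round(4),np.nanmedian(W[m],0).round(4))
E
```

```text
22.75 tcp [ 0.3773 -0.0434  0.2872] q [-0.3519  0.1749  0.4632  2.133  -0.1029  0.8549 -1.5795] F [ 0.0786  0.1274 -0.2225] T [ 0.0338 -0.0504 -0.0316] 0.9995045362232194
[[ 0.9836 -0.1806 -0.0004]
 [-0.1806 -0.9836 -0.0002]
 [-0.0004  0.0003 -1.    ]] yaw -10.401983624431214
scene worktop 3500 57434 6650 gx 0.0002 gy 0.0011 centre h 0.0642 dL mm 0.13 dR mm -0.18 turn cw deg L -1.7 R 2.4
scene base 3500 57434 6650 gx -0.0000 gy 0.0013 centre h 0.0639 dL mm 0.18 dR mm -0.18 turn cw deg L -2.5 R 2.4
top worktop 1962 40926 2928 gx 0.0011 gy -0.0019 centre h 0.0642 dL mm -0.41 dR mm 0.11 turn cw deg L 5.5 R -1.5
top base 1962 40926 2928 gx 0.0019 gy -0.0016 centre h 0.0639 dL mm -0.47 dR mm -0.04 turn cw deg L 6.5 R 0.6
top [338.5 102.5] 226 [ 0.7773 -0.0106  0.208 ] [ 0.8621 -0.025   0.0131]
top [265.9 207.6] 450 [0.5698 0.1266 0.208 ] [0.5696 0.1266 0.2067]
scene [255.1 137.5] 434 [ 0.4121 -0.0846  0.208 ] [ 0.363  -0.1031  0.1444]
scene [383.3 247.8] 804 [0.5752 0.1267 0.208 ] [0.5751 0.1267 0.208 ]
```

View pics/scene4.png

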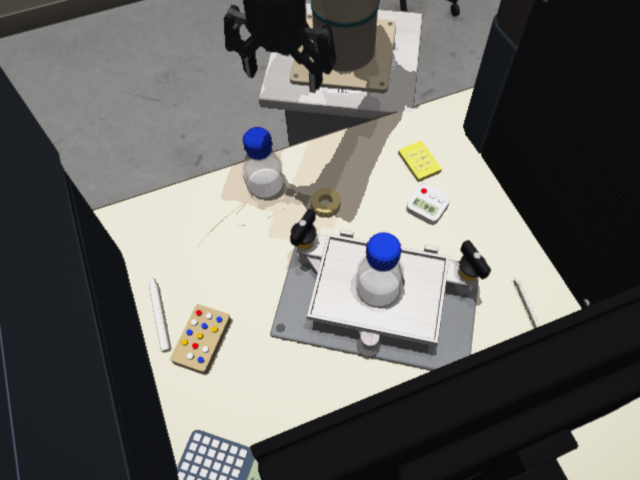

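The bottle stands upright mid-platform: the cap at (383,248) is at height 0.208 m, and its centre is within about 4 mm of the middle. The platform stays level to about 0.1°, the bystanders haven't moved and the robot is clear. Handing in.

```bash
python3 -c "
from cell import bot
print(bot.hand_in())"
```

```text
the job is handed in; nothing more can be done
None
```

The platform is level and the bottle is standing upright near its middle, inside the rim. I handed the job in at about 23 s.

- **Levelling:** With the platform empty, I turned the left knob about 36° anticlockwise and then the right knob about 204° clockwise. Depth fits from both cameras then put the platform within about 0.1° of level.
- **Bottle:** I took the right-most bottle by its cap, carried it upright and set it down with about 5 N of contact force.
- **Last checks:** With the bottle on, the cap top is at 0.207–0.208 m, which fits an upright bottle on the 64 mm face. Its centre is within about 4 mm of the platform's middle. The gripper is open and clear.
- **Disagreement:** With the bottle on, the scene camera gives a residual tilt of about 0.06–0.07° and the top camera about 0.13–0.14°, in opposite directions left to right. That is within what I'd expect from noise, so I did not trim further.
- **Bystanders:** By eye, the rack, timer, tape roll and second bottle look unmoved in the last picture. I did not measure their positions.

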